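# Uncover a specimen and hold the reading lens at its focal height

## Task

Lift the blue dust cover off the specimen dish by its yellow tab and hang it by its wire loop on the stand's hook. Then pick up the reading lens by its red handle and hold it level and still, centred over the uncovered dish, with the lens at the height marked by the orange collar on the focus post; the program finishes while still holding it there, touching nothing with it. Leave the dish, the collar and the other things on the bench where they are.

Things in the scene. Friction and masses are not known exactly. Their poses are not given: they have to be found in the camera images.
- stage: fixed pale aluminium inspection stage on the worktop: a disc of 110 mm diameter, 8 mm high, with a tongue towards its own +x that carries a steel post. Origin: centre of the disc on the worktop, z up. The post stands 80 mm from the disc centre along its +x, is 10 mm thick and its top is 142 mm above the worktop. It carries the orange collar
- focus_mark (a point): middle of the orange focus collar (22 mm diameter, 8 mm high, a small pointer towards the dish) on the post of the stage; its height is the focal height at which the lens has to be held, 80 to 115 mm above the worktop. The collar slides on the post with about 4 N friction: not to be moved
- dish: the specimen dish: loose beige-filled petri dish, 64 mm diameter, 14 mm high, 50 g, standing on the stage disc under the dust cover. Origin: centre of its underside
- specimen (a point): centre of the specimen dish, 7 mm above its underside
- cover: loose blue dust cover over the dish, about 60 g: upturned cup, 78 mm wide at its closed top, 84 mm at the open rim, 22 mm high, walls 3 mm. On top a 5 mm steel wire loop in its own y-z plane: uprights at y = -34 and +34 mm up to z = 58 mm, then sloping to a middle peak at z = 82 mm, with a yellow tab on the peak. Origin: centre of the rim's underside, z up
- cover_tab (a point): grasp point in the yellow tab of the cover, 108 mm above the cover's rim. Tab: 22 mm along its x, 12 mm along its y (grip it across y), from 83 to 125 mm above the rim; the wire peak is below it. Axes as the cover's
- cover_loop (a point): underside of the wire at the peak of the cover's loop, 79.5 mm above the rim, 28.5 mm below cover_tab; this point comes to rest on the hook's arm. Axes as the cover's
- hook_stand: fixed stand: base 85 x 75 x 10 mm; post 12 mm thick, 175 mm high, at its origin (on the worktop). A level round arm, 8 mm thick, top at 165 mm, runs 98 mm along its own -x, then turns up to a red tip. Bring the loop over the tip from the tip's side, the loop's plane across the arm, the blue cup below the arm; then lower the loop on to the arm
- hook_seat (a point): point on top of the hook's arm, 75 mm from the post's axis, 165 mm above the worktop, where the loop can rest; the loop may rest anywhere on the level part. x axis along the arm, towards the post; the tip is at its -x
- hook_tip (a point): top of the hook's upturned red tip, 110 mm from the post's axis, 183 mm above the worktop (18 mm above the arm's top)
- loupe: loose reading lens lying flat on the worktop, about 70 g: round steel rim 72 mm diameter, 16 mm high, with a glass lens, and a straight red handle along its own -x. Origin: under the lens centre, at the underside; z up. Handle from 44 to 142 mm from the lens centre, 16 mm wide (y), 24 mm high, its underside level with the rim's
- lens (a point): centre of the lens, 10 mm above the loupe's underside; axes as the loupe's, z is the normal of the lens
- loupe_grip (a point): centre of the handle where it may be gripped (across its 16 mm width), 78 mm behind the lens centre along the loupe's -x, 12 mm above the underside (2 mm above the lens centre)
- vial_mid (a point): bystander: middle of a loose glass vial with a red cap, 22 mm diameter, 60 mm high, standing between the robot and the stage
- spare_dish_mid (a point): bystander: middle of a loose pink-filled petri dish without cover, 64 mm diameter, 14 mm high, standing on the worktop between the robot and the stage; not the specimen
- beaker_mid (a point): bystander: middle of a small loose glass beaker, 63 mm diameter, 65 mm high, beyond the stage
There are look-alikes about, which are no part of the job. There is more than one size of the stage; the one meant has the size given above. There is more than one size of the cover; the one meant has the size given above.

How it is judged (in metres and radians):
On the way, in this order (a step that is already met when the one before it is completed fails the run):
1. the cover hangs by its loop on the hook's arm, let go (x of cover_loop in the frame of hook_seat between -0.034 and 0.055 m and y of cover_loop in the frame of hook_seat between -0.012 and 0.012 m and z of cover_loop in the frame of hook_seat between -0.01 and 0.01 m and contact force between cover and hook_stand above 0.15 N and contact force between the fingers and cover below 0.05 N and linear speed of cover below 0.08 m/s), for 0.3 s.
2. the lens is held level at the marked height over the dish (horizontal distance between lens and specimen below 0.014 m and z of lens in the frame of focus_mark between -0.008 and 0.008 m and angle between lens's own z axis and vertical below 0.14 rad and contact force between the fingers and loupe above 0.5 N and contact force between loupe and stage below 0.1 N and contact force between loupe and dish below 0.1 N and contact force between loupe and cover below 0.1 N and contact force between loupe and hook_stand below 0.1 N), for 0.5 s.
At the end, for the whole second after the job is handed in: Cover hangs let go, loop on the level part of the hook arm (12 mm sideways, 10 mm in height). Loupe held still, free of stage, dish, cover and stand; lens within 14 mm of the dish centre from above, 8 mm of the collar's height, 0.14 rad of level. Dish flat, within 25 mm of the stage centre (all of step 2 and x of cover_loop in the frame of hook_seat between -0.034 and 0.055 m and y of cover_loop in the frame of hook_seat between -0.012 and 0.012 m and z of cover_loop in the frame of hook_seat between -0.01 and 0.01 m and contact force between cover and hook_stand above 0.15 N and contact force between the fingers and cover below 0.05 N and linear speed of loupe below 0.03 m/s and angular speed of loupe below 0.3 rad/s and linear speed of cover below 0.1 m/s and horizontal distance between specimen and stage below 0.025 m and angle between specimen's own z axis and vertical below 0.1 rad); the arm keeps its last pose, push and grip.
It fails at once if the specimen dish is shifted by more than 20 mm (distance of specimen from where it was at the start of the episode above 0.02 m).
It fails at once if the focus collar is moved by more than 5 mm (distance of focus_mark from where it was at the start of the episode above 0.005 m).
It fails at once if a bystander (vial, pink dish, beaker) is shifted by more than 25 mm (distance of any of vial_mid, spare_dish_mid, beaker_mid from where it was at the start of the episode above 0.025 m).
It also fails if it takes over 64 s, if anything falls off the work surface, if the arm or the gripper's body presses on something with over 40 N, if the wrist force passes 120 N, or if a joint passes its speed limit or range.

## Robot

A 6-joint arm with a two-finger parallel gripper is mounted at the origin on a cart in front of the work surface, level with it; the furniture and walls round the work are solid. World frame = base frame: x ahead of the robot, y to its left, z up, the work surface at z = 0. Lengths are in mm, angles in degrees, forces in N, time in s.
With the tool pointing down it reaches from about 350 to 725 mm from the base axis. Payload 4.3 kg.
Tool frame: the origin (TCP) lies between the finger pads; the fingertips stand 22 mm ahead of it and the grasp point (between the pads) lies 3 mm ahead of it (arm.finger_overhang is the distance from the TCP to the fingertips, in mm); x points along the fingers, y is the direction in which the jaws open and shut, and the axes are right-handed (so a half turn about x gives the same grasp; the last joint's range is limited). The gripper opens to 85 mm and grips with 20 to 120 N. Pads are 22 mm wide; open, the fingers measure 114 mm over their backs; the gripper's body (76 mm by 85 mm) begins 54 mm behind the grasp point. The pads swing forward as they close: fully open they stand 13 mm farther back than shut.
Start: joints at [-79.945, 21.618, 4.641, 73.018, 0, 83.68], TCP at [162.117, -551.709, 253.329] pointing down, gripper open.
Joint ranges: [-156.06, 156.06], [-48.1, 94.91], [-58.44, 69.94], [-101.28, 121.22], [-78.64, 73.56], [-180, 180]. Speed limits (degrees/s): [147.25, 147.25, 180, 180, 180, 180].

## Interface

Orientations are given as [roll, pitch, yaw] about the fixed x, y, z axes, in that order (R = Rz(yaw) Ry(pitch) Rx(roll)).
In Python, from cell import arm gives the robot as it stands. The module is installed in compiled form; this text tells all that it offers.
- The arm moves only by the tool step_arm, never from a script. Its argument "steps" is a list of rows, each an object with "rot": the turn, a rotation vector about the tool's x, y, z in rad, a list of three; "delta_pos": the shift along the tool's x, y, z in mm, a list of three; "gripper": the opening, from 0 (shut) to 1 (fully open). In form: [{"rot": [wx, wy, wz], "delta_pos": [dx, dy, dz], "gripper": gripper}, ...]. A call has exactly 5 rows; each row shifts and turns the commanded pose from where the row before left it, along the tool's axes as they then stand; what a row does not reach is not made up. A row lasts 1/8 s, in which the tool goes at most 62.5 mm and 10.7 degrees, less where a joint would pass 70% of its speed; a pose out of reach is approached as far as the arm can. A call is refused whole if a number of a shift passes 62.5 or a number of a turn 0.188, either way. A call with a gripper value outside its range is refused whole. The fingers move at their own pace and stop on an object; "newtons" is the grip in N (left out, the last holds). Time passes only in rows, so rows that do not move let the fingers close, or fill a call up. It gives the time, the measured TCP pose, the force and the opening at its end, in the units of the state.
- arm.read_state(): the state, without advancing time (a new reading comes with each control period).
- arm.read_camera(name): name is "scene" or "top" or "wrist"; returns the picture (384x512x3 uint8, blue, green, red); there is no depth.
- arm.get_calibration(name): a dict with "intrinsics" (3x3 intrinsics, pixels), "position" and "orientation" of the camera in the world; the wrist camera has in their place "mount" (4x4, takes a point from camera to tool coordinates, whose origin is the TCP and whose axes are the tool frame's). Camera axes: x right, y down, z forward; pixel columns grow to the right and rows downward; lengths in mm; the calibration is good to about 2 mm. A picture is of the moment at which its call begins: read the wrist's pose just before it. get_calibration takes no time and is no camera call.
- arm.sign_off(): hands the job in, once; it reports no verdict.
The state is a dict: "time": time; "joints": joint angles; "qd": joint speeds; "tau": joint torques, N m; "ee_pos": TCP position; "ee_rot": TCP orientation; "wrist_force": force on the tool from outside, world axes, zero at the start; "ft_torque": the same for the moment, N m; "finger_gap": finger opening in mm.
Only numpy, scipy, OpenCV 4.12 (cv2) and the standard library are available. Lean on these libraries where they do the work, as an engineer would, in place of code of your own. Each camera call takes 0.05 s, during which the arm holds its last target. There are 200 camera calls.

## Working session

There is one attempt and no reset: what is moved stays moved. The work goes in short steps, Python scripts to look and compute and a tool call to move; the robot and the scene stay as the last step left them, time stands still between calls to the robot, and variables do not carry over. Pictures are saved under pics/ and viewed, about 8 in all and at most 12, crops included, and the job is handed in when it is done.

Besides the shell and the picture viewer there is one more tool, called after "Request:" by a JSON object that holds its "method" and its "body", one argument or row to a line. step_arm: Moves the arm, as the interface text tells. Its arguments: {"type":"object","properties":{"steps":{"type":"array","items":{"type":"object","properties":{"rot":{"type":"array","items":{"type":"number"}},"delta_pos":{"type":"array","items":{"type":"number"}},"gripper":{"type":"number"}}}},"newtons":{"type":"number"}},"required":["steps"]}

```bash
mkdir -p pics
python3 - <<'E'
from cell import arm
import cv2,numpy as np,json
print(arm.read_state())
for n in ["scene","top","wrist"]:
    im=arm.read_camera(n); cv2.imwrite(f"pics/{n}0.png",im); print(n,arm.get_calibration(n))
a=cv2.imread("pics/scene0.png");b=cv2.imread("pics/top0.png")
E
```

```text
{'time': 0.0, 'joints': array([-7.99439610e+01,  2.16623051e+01,  4.56031349e+00,  7.30186513e+01,
       -9.42372097e-04,  8.36803002e+01]), 'qd': array([-0.09373382, -0.01421741, -0.02313003,  0.05647826, -0.09098106,
        0.06596814]), 'tau': array([ 7.31785167e-04, -4.63604665e+01,  2.69875395e+01,  2.07124493e-02,
       -2.29087127e-04, -7.41947986e-06]), 'ee_pos': array([ 162.00266679, -551.04474598,  252.33907116]), 'ee_rot': array([-95.87215806,  89.87935336, 100.50358181]), 'wrist_force': array([0.0452792 , 0.11641568, 0.13884288]), 'ft_torque': array([ 0.01363669, -0.02377708, -0.05324492]), 'finger_gap': 85.32296245409593}
scene {'intrinsics': array([[425.5416153 ,   0.        , 257.65729383],
       [  0.        , 425.5416153 , 188.55383571],
       [  0.        ,   0.        ,   1.        ]]), 'position': array([ 76.7918876 , 453.44373548, 823.73241909]), 'orientation': array([-1.36423048e+02,  7.04585035e-02, -1.33389145e+02])}
top {'intrinsics': array([[384.23440779,   0.        , 256.27275261],
       [  0.        , 384.23440779, 196.13508228],
       [  0.        ,   0.        ,   1.        ]]), 'position': array([ 400.94577473,  -14.68093872, 1084.90240514]), 'orientation': array([-169.68115227,    1.38080093,  -91.35242001])}
wrist {'intrinsics': array([[289.9642068 ,   0.        , 256.69539761],
       [  0.        , 289.9642068 , 188.81098965],
       [  0.        ,   0.        ,   1.        ]]), 'mount': array([[ 4.48420541e-04, -2.66530112e-01,  9.63826488e-01,
        -1.21957786e+02],
       [ 9.99999893e-01,  2.29573827e-04, -4.01765421e-04,
        -1.53435574e+00],
       [-1.14186752e-04,  9.63826565e-01,  2.66530187e-01,
        -6.71071665e+01],
       [ 0.00000000e+00,  0.00000000e+00,  0.00000000e+00,
         1.00000000e+00]])}
```

Run:
```python
import cv2
for n in ["scene0","top0"]:
    cv2.imwrite(f"pics/{n}b.png",cv2.resize(cv2.imread(f"pics/{n}.png"),(800,600),interpolation=cv2.INTER_CUBIC))
```

```text
(no output)
```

View pics/scene0b.png

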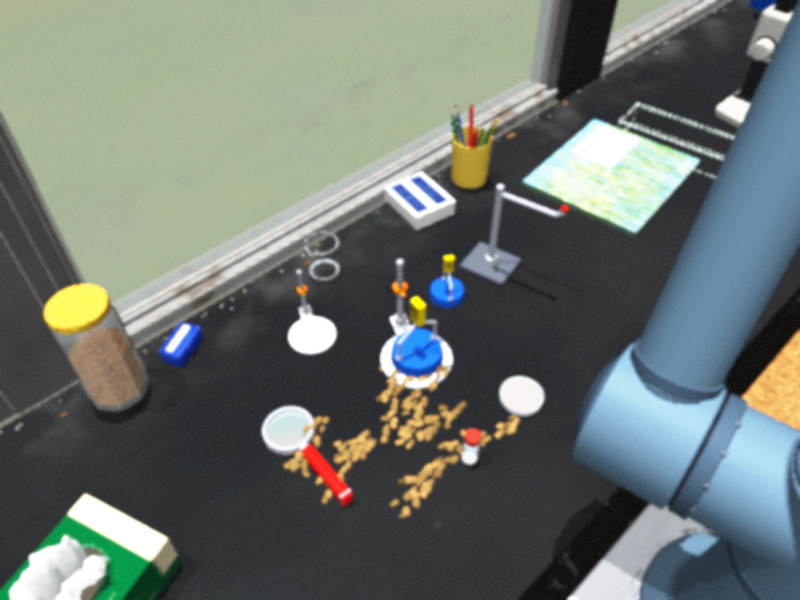

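View pics/top0b.png

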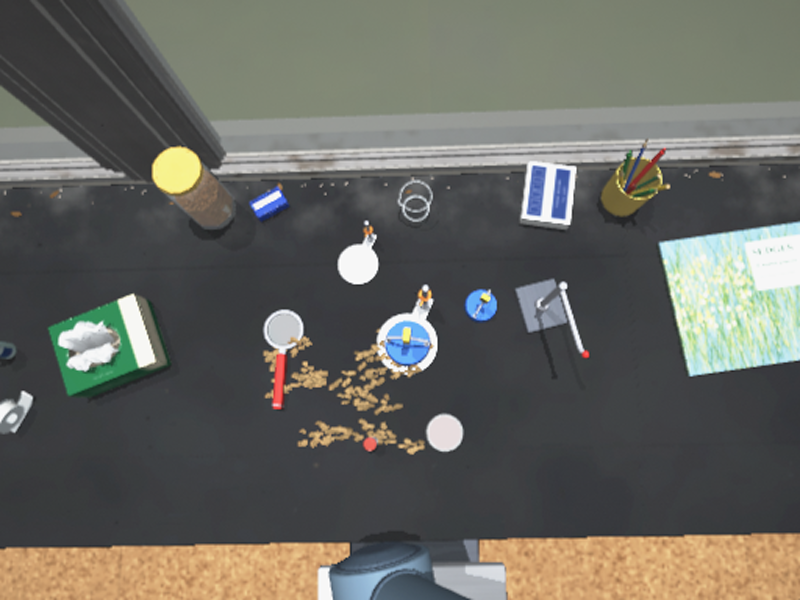

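Scene (800×600 px): two covers, at (417,350) on the white disc with the loop and at (447,290), smaller. Two stages: (415,360) big, under the cover, and (312,335) smaller. Loupe at (288,430) to (345,495), hook post at (497,190), red tip at (565,209), vial at (470,445), pink dish at (522,396). The top view agrees: the big cover and stage are at (407,343), the loupe is at (283,330), the hook is at (563,288) to (585,354). I'll measure sizes to confirm.

```bash
cat > h.py <<'E'
from cell import arm
import cv2,numpy as np
from scipy.spatial.transform import Rotation as Ro
def pose(name,st=None):
    c=arm.get_calibration(name)
    if 'mount' in c:
        st=st or arm.read_state(); T=np.eye(4); T[:3,:3]=Ro.from_euler('xyz',st['ee_rot'],degrees=True).as_matrix(); T[:3,3]=st['ee_pos']
        M=T@c['mount']; return c['intrinsics'],M[:3,:3],M[:3,3]
    return c['intrinsics'],Ro.from_euler('xyz',c['orientation'],degrees=True).as_matrix(),c['position']
def ray(P,uv):
    K,R,p=P; d=R@np.linalg.solve(K,[uv[0],uv[1],1.]); return p,d/np.linalg.norm(d)
def plane(P,uv,z):
    p,d=ray(P,uv); return p+d*(z-p[2])/d[2]
def tri(*obs):
    A=np.zeros((3,3));b=np.zeros(3);rs=[ray(P,uv) for P,uv in obs]
    for p,d in rs:
        Q=np.eye(3)-np.outer(d,d);A+=Q;b+=Q@p
    x=np.linalg.solve(A,b); return x,max(np.linalg.norm(np.cross(x-p,d)) for p,d in rs)
def proj(P,X):
    K,R,p=P; c=K@(R.T@(np.asarray(X)-p)); return c[:2]/c[2]
COL=dict(yellow=((22,140,110),(35,255,255)),orange=((8,170,150),(19,255,255)),blue=((100,150,80),(120,255,255)),red=((0,170,110),(5,255,255)))
def blobs(im,col,amin=6):
    hsv=cv2.cvtColor(im,cv2.COLOR_BGR2HSV);m=cv2.inRange(hsv,*COL[col])
    if col=='red': m|=cv2.inRange(hsv,(174,170,110),(180,255,255))
    n,l,s,c=cv2.connectedComponentsWithStats(m)
    return [(c[i].round(1).tolist(),int(s[i,4]),s[i,:4].tolist()) for i in range(1,n) if s[i,4]>=amin],l,m
E
python3 - <<'E'
from h import *
for n in ["scene","top"]:
    im=cv2.imread(f"pics/{n}0.png")
    for c in COL: print(n,c,[b for b in blobs(im,c)[0]])
    hsv=cv2.cvtColor(im,cv2.COLOR_BGR2HSV);m=cv2.inRange(hsv,(0,0,150),(180,60,255))
    k,l,s,ce=cv2.connectedComponentsWithStats(m)
    print(n,'white',[(ce[i].round(1).tolist(),s[i].tolist()) for i in range(1,k) if 100<s[i,4]<4000])
a=cv2.imread("pics/scene0.png")[150:300,140:390];b=cv2.imread("pics/top0.png")[130:270,150:390]
f=lambda x:cv2.resize(x,None,fx=3.2,fy=3.2,interpolation=cv2.INTER_CUBIC)
cv2.imwrite("pics/crop1.png",np.vstack([cv2.resize(a,(500,300)),cv2.resize(b,(500,292))]))
cv2.imwrite("pics/crop1.png",f(a))
E
```

```text
scene yellow [([297.3, 83.9], 7, [297, 82, 2, 5]), ([300.8, 104.5], 626, [289, 85, 26, 36]), ([286.8, 167.4], 78, [283, 162, 9, 12]), ([48.4, 197.1], 1013, [28, 182, 42, 32]), ([267.5, 198.1], 151, [262, 189, 11, 20])]
scene orange [([300.0, 88.3], 26, [299, 81, 6, 15]), ([303.8, 83.7], 10, [302, 82, 4, 5]), ([256.0, 184.4], 55, [251, 180, 10, 10]), ([193.0, 185.5], 25, [190, 183, 7, 6])]
scene blue [([486.6, 2.0], 73, [480, 0, 17, 6]), ([273.7, 121.1], 62, [265, 114, 18, 15]), ([257.6, 122.6], 25, [254, 120, 8, 6]), ([265.9, 130.1], 30, [262, 127, 9, 7]), ([285.4, 187.1], 348, [274, 177, 24, 21]), ([116.2, 221.5], 349, [102, 207, 27, 28]), ([267.5, 225.8], 670, [251, 210, 32, 31])]
scene red [([302.2, 87.6], 34, [301, 80, 4, 13]), ([361.2, 132.8], 19, [359, 131, 5, 5]), ([302.3, 279.1], 76, [297, 275, 11, 10]), ([207.2, 300.5], 346, [194, 284, 29, 35]), ([221.5, 319.6], 36, [218, 316, 8, 8])]
scene white [([413.6, 13.5], [386, 0, 72, 41, 1328]), ([495.3, 12.9], [486, 3, 21, 22, 254]), ([488.5, 29.3], [481, 24, 15, 13, 123]), ([469.2, 69.2], [458, 61, 22, 18, 253]), ([336.7, 128.9], 
[... 1460 characters left out ...]
], [142, 86, 370, 18, 2315]), ([466.3, 97.7], [423, 94, 89, 8, 436]), ([293.2, 109.3], [135, 97, 266, 47, 2166]), ([30.0, 103.8], [0, 100, 63, 8, 375]), ([36.6, 111.2], [0, 108, 79, 8, 423]), ([265.7, 127.8], [255, 114, 22, 28, 147]), ([229.3, 167.6], [216, 149, 26, 33, 576]), ([345.6, 194.8], [331, 179, 32, 33, 583]), ([364.9, 202.0], [358, 180, 16, 46, 160]), ([87.0, 211.5], [75, 188, 25, 48, 563]), ([262.9, 212.2], [241, 191, 39, 46, 540]), ([180.9, 210.6], [169, 198, 25, 29, 513]), ([55.9, 220.3], [37, 206, 40, 32, 779]), ([10.0, 260.7], [0, 250, 21, 27, 187]), ([284.2, 276.5], [273, 265, 23, 24, 443]), ([303.4, 371.4], [277, 361, 47, 23, 861]), ([207.0, 373.6], [203, 363, 10, 21, 184])]
```

View pics/crop1.png

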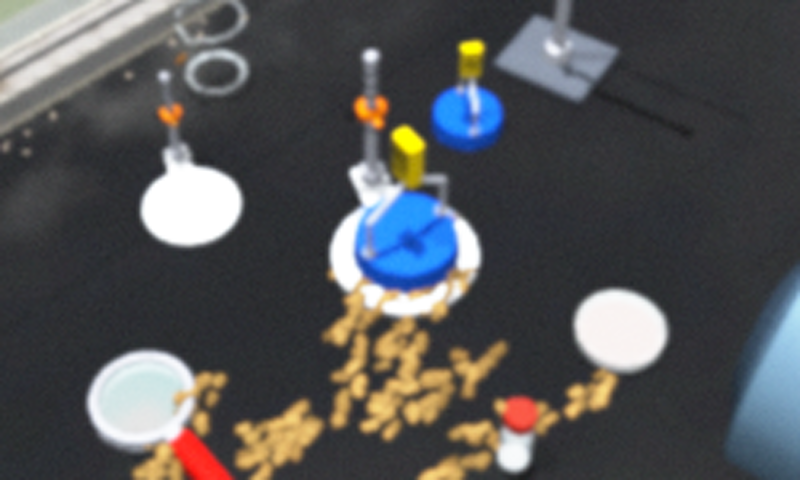

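The crop confirms it. The target is the large stage at crop (405,250) with the large cover, which has a rectangular wire loop; its disc is 39 px in the top view, or about 110 mm. The stage at (190,205), at about 73 mm, and the small cover at (468,115) are look-alikes.

Run:
```python
from h import *
S,T=pose('scene'),pose('top')
t=cv2.imread("pics/top0.png");s=cv2.imread("pics/scene0.png")
COL.update(yellow=((20,90,70),(36,255,255)),orange=((5,110,100),(19,255,255)),red=((0,110,70),(7,255,255)))
def inroi(im,c,x0,y0,x1,y1,a=4): return [b for b in blobs(im,c,a)[0] if x0<b[0][0]<x1 and y0<b[0][1]<y1]
for c in COL: print(c,inroi(t,c,160,160,400,300))
tt=inroi(t,'yellow',250,205,270,225)
if tt:
    uv=max(tt,key=lambda b:b[1])[0]; print('tab mid',tri((S,(267.5,198.1)),(T,uv)))
print('tip',tri((S,(361.2,132.8)),(T,(374.6,226.8))))
# disc outer circle: white extents in top, cup blue
def circ(P,pts,z):
    X=np.array([plane(P,p,z)[:2] for p in pts]);A=np.c_[2*X,np.ones(len(X))];r=np.linalg.lstsq(A,(X**2).sum(1),rcond=None)[0];return r[:2],np.sqrt(r[2]+r[:2]@r[:2])
def rim(im,x0,y0,x1,y1,lo=(0,0,150),hi=(180,60,255)):
    m=cv2.inRange(cv2.cvtColor(im,cv2.COLOR_BGR2HSV),lo,hi)[y0:y1,x0:x1]
    c=max(cv2.findContours(m,cv2.RETR_EXTERNAL,cv2.CHAIN_APPROX_NONE)[0],key=cv2.contourArea)
    return cv2.convexHull(c)[:,0]+[x0,y0]
p=rim(t,238,203,284,240);p=p[p[:,1]>206];print('stage top',circ(T,p,8))
p=rim(s,240,215,292,250);p=p[p[:,1]>218];print('stage scene',circ(S,p,8))
p=rim(s,165,258,203,292);print('lens rim scene',circ(S,p,16))
p=rim(t,165,195,196,224);print('lens rim top',circ(T,p,16))
# hook post top / base
f=lambda x,k:cv2.resize(x,None,fx=k,fy=k,interpolation=cv2.INTER_CUBIC)
a=f(s[110:185,290:370],5);b=f(t[170:240,325:385],6);c=f(t[175:245,235:290],6)
h=600
pad=lambda x:cv2.copyMakeBorder(x,0,max(0,420-x.shape[0]),0,0,cv2.BORDER_CONSTANT)[:420]
o=np.hstack([pad(a),pad(b)]);print(o.shape);cv2.imwrite("pics/hook.png",o)
```

```text
yellow [([310.2, 190.2], 19, [308, 188, 5, 5]), ([259.6, 214.1], 36, [258, 210, 5, 9])]
orange [([271.1, 189.2], 35, [267, 185, 10, 10]), ([176.2, 229.6], 11, [175, 226, 4, 9]), ([181.0, 248.5], 6, [181, 246, 1, 6]), ([174.0, 252.0], 5, [174, 250, 1, 5])]
blue [([308.2, 196.2], 203, [297, 185, 21, 21]), ([261.5, 224.6], 201, [247, 218, 27, 16])]
red [([374.4, 226.3], 18, [372, 224, 5, 5]), ([178.7, 242.1], 219, [174, 226, 10, 33]), ([177.1, 260.6], 10, [175, 260, 6, 2]), ([236.2, 283.9], 58, [232, 280, 9, 9])]
tab mid (array([530.47035337,  -3.41607685, 116.53338644]), np.float64(0.9091381748547395))
tip (array([ 485.67765517, -272.02426466,  180.16081747]), np.float64(0.28456319808451713))
stage top (array([531.14009728,  -2.16966053]), np.float64(55.02547436696147))
stage scene (array([529.58635536,   2.14688258]), np.float64(54.62126701909706))
lens rim scene (array([558.88530757, 221.60827077]), np.float64(37.76628966929377))
lens rim top (array([561.15975843, 219.77089978]), np.float64(36.09385483703586))
(420, 760, 3)
```

View pics/hook.png

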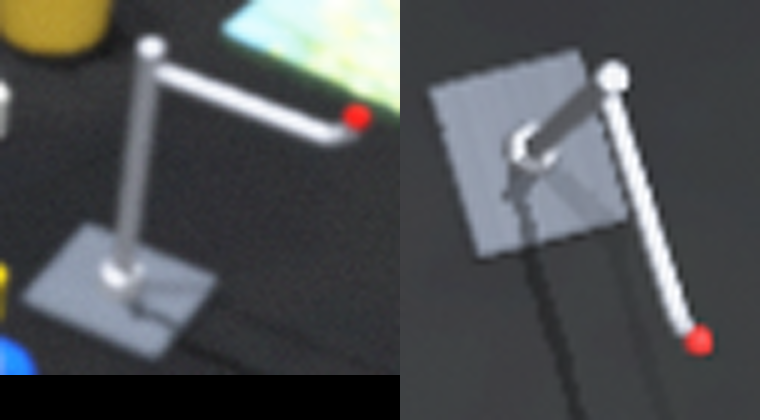

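Hook crops: post top at scene (320,119) and top (360.3,182.8), red tip at scene (361,133) and top (374.5,226.5).

Run:
```python
from h import *
S,T=pose('scene'),pose('top')
post,e=tri((S,(320,119.2)),(T,(360.3,182.8)));tip,_=tri((S,(361.2,132.8)),(T,(374.5,226.5)))
d=(post-tip)[:2];print('post',post,e,'tip',tip,'len',np.hypot(*d),'yaw',np.degrees(np.arctan2(d[1],d[0])))
print('collar',tri((S,(256,184.4)),(T,(271.1,189.2))))
print('feet',plane(S,(255.6,229.7),30),plane(S,(277.5,216.5),30))
print('handle mid top',plane(T,(178.7,242.1),24),'endT',plane(T,(177.5,260.5),24),'endS',plane(S,(221.5,318.6),24), 'midS',plane(S,(207.2,300.5),24))
print('vial',plane(T,(236.2,283.9),60),'pink',plane(T,(284.2,276.5),14))
print('Rtool',Ro.from_euler('xyz',arm.read_state()['ee_rot'],degrees=True).as_matrix().round(3))
```

```text
post [ 593.2195531  -247.99899379  173.67928955] 0.2482491750420675 tip [ 486.12553009 -272.1188381   179.88565897] len 109.77657607586211 yaw 12.692446018516808
collar (array([600.80926773, -34.79196373,  85.68730017]), np.float64(0.26303531939348007))
feet [532.32905841  30.84512022  30.        ] [525.31205396 -35.35899464  30.        ]
handle mid top [471.7558235  223.51231376  24.        ] endT [421.69937883 226.17506899  24.        ] endS [418.24578849 232.02899752  24.        ] midS [469.45257501 227.69996716  24.        ]
vial [357.10561484  63.42377498  60.        ] pink [371.86409833 -64.32237004  14.        ]
Rtool [[-0.     0.282 -0.959]
 [ 0.002 -0.959 -0.282]
 [-1.    -0.002 -0.   ]]
```

Request:
{"method": "step_arm", "body": {
  "steps": [
    {"rot":[0,0,0],"delta_pos":[0,-38.5,-46.2],"gripper":1},
    {"rot":[0,0,0],"delta_pos":[0,-38.5,-46.2],"gripper":1},
    {"rot":[0,0,0],"delta_pos":[0,-38.5,-46.2],"gripper":1},
    {"rot":[0,0,0],"delta_pos":[0,-38.5,-46.2],"gripper":1},
    {"rot":[0,0,0],"delta_pos":[0,-38.5,-46.2],"gripper":1}
  ]
}}

```text
time: 0.78
ee_pos: [330.1, -300.1, 253.1]
ee_rot: [-168.4, 90.0, 28.0]
wrist_force: [0.2, -0.1, 0.9]
finger_gap: 85.2
```

Request:
{"method": "step_arm", "body": {
  "steps": [
    {"rot":[0,0,0],"delta_pos":[0,-38.5,-46.2],"gripper":1},
    {"rot":[0,0,0],"delta_pos":[0,-38.5,-46.2],"gripper":1},
    {"rot":[0,0,0],"delta_pos":[0,-38.5,-46.2],"gripper":1},
    {"rot":[0,0,0],"delta_pos":[0,-38.5,-46.2],"gripper":1},
    {"rot":[0,0,0],"delta_pos":[0,-38.5,-46.2],"gripper":1}
  ]
}}

```text
time: 1.4
ee_pos: [497.6, -50.2, 253.2]
ee_rot: [76.9, 90.0, -86.7]
wrist_force: [1.6, -0.1, 0.9]
finger_gap: 85.6
```

Request:
{"method": "step_arm", "body": {
  "steps": [
    {"rot":[0.13,0,0],"delta_pos":[0,-38.5,-46.2],"gripper":1},
    {"rot":[0.13,0,0],"delta_pos":[0,0,0],"gripper":1},
    {"rot":[0.13,0,0],"delta_pos":[0,0,0],"gripper":1},
    {"rot":[0,0,0],"delta_pos":[0,0,0],"gripper":1},
    {"rot":[0,0,0],"delta_pos":[0,0,0],"gripper":1}
  ]
}}

```text
time: 2.02
ee_pos: [530.1, -2.2, 253.2]
ee_rot: [13.4, 90.0, -172.5]
wrist_force: [-0.5, -0.7, 1.5]
finger_gap: 85.7
```

Run:
```python
from h import *
st=arm.read_state();print(st['time'],st['ee_pos'],st['joints'])
im=arm.read_camera('wrist');cv2.imwrite('pics/w1.png',im);W=pose('wrist',st)
print(W[1].round(3),W[2]); np.savez('w1.npz',K=W[0],R=W[1],p=W[2])
COL['yellow']=((20,90,70),(36,255,255))
for c in ('yellow','orange','blue'): print(c,blobs(im,c,30)[0])
cv2.imwrite('pics/w1b.png',cv2.resize(im,(800,600),interpolation=cv2.INTER_CUBIC))
```

```text
2.025 [530.13965378  -2.23202962 253.15515955] [-7.09633702e+00  1.63705201e+01 -2.82691700e+00  7.08196849e+01
 -4.46944896e-03  1.78786096e+02]
[[-0.102 -0.959 -0.266]
 [-0.995  0.099  0.028]
 [-0.     0.267 -0.964]] [596.50766566  -7.74502785 375.09511414]
yellow [([278.8, 94.0], 117, [273, 87, 18, 19]), ([389.4, 94.8], 289, [375, 87, 28, 16]), ([257.5, 184.6], 435, [251, 168, 14, 34]), ([214.0, 172.6], 31, [210, 171, 10, 5]), ([274.9, 292.9], 41, [270, 289, 10, 8])]
orange [([281.1, 106.0], 68, [276, 98, 13, 13])]
blue [([360.2, 97.0], 1681, [337, 72, 51, 51]), ([257.6, 152.5], 2017, [226, 131, 64, 43]), ([241.4, 184.2], 274, [229, 176, 22, 20]), ([273.6, 184.6], 247, [265, 177, 22, 19])]
```

View pics/w1b.png

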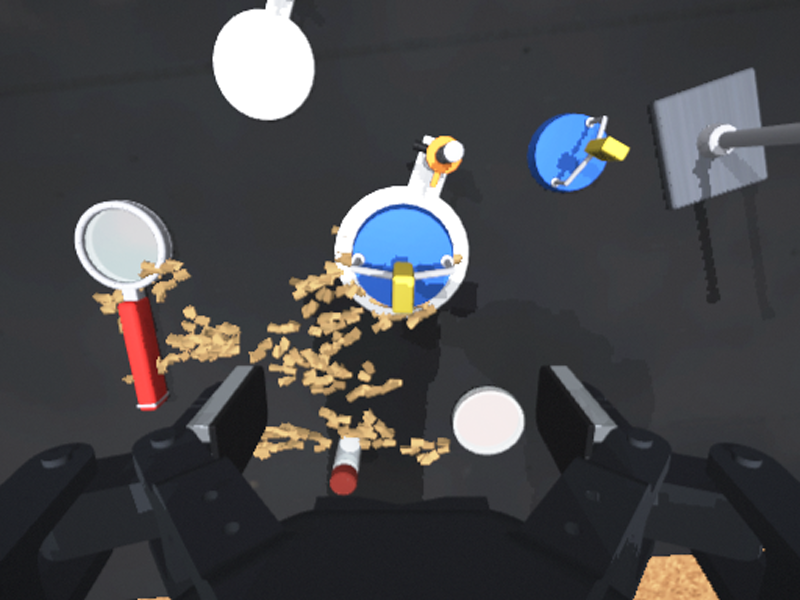

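Wrist view (800×600 px): the big cover has its wire feet at (358,261) and (447,261), level with the jaws, and its yellow tab at (403,288). The loupe handle runs from (135,300) to (148,405).

Run:
```python
from h import *
z=np.load('w1.npz');W=(z['K'],z['R'],z['p']);S,T=pose('scene'),pose('top')
k=.64
f1,f2=plane(W,(358*k,261*k),30),plane(W,(447*k,261*k),30);print('feet',f1,f2,'mid',(f1+f2)/2)
print('tab tri',tri((W,(257.5,184.6)),(T,(259.6,214.1)),(S,(267.5,198.1))),tri((W,(257.5,184.6)),(S,(267.5,198.1))))
print('tab at 116',plane(W,(257.5,184.6),112))
print('collar W/S',tri((W,(281.1,104)),(S,(256,184.4))))
print('handle near/far', plane(W,(152*k,405*k),24),plane(W,(133*k,300*k),24),'lens',plane(W,(121*k,243*k),16))
st=plane(W,(401.5*k,253*k),8);print('disc approx',st)
```

```text
feet [532.02020811  32.52144271  30.        ] [524.96930377 -36.02638154  30.        ] mid [528.49475594  -1.75246941  30.        ]
tab tri (array([529.81908058,  -2.49816782, 118.03451808]), np.float64(1.2314556199646394)) (array([529.09366646,  -2.17226259, 118.10026691]), np.float64(0.8095583904181196))
tab at 116 [528.01309131  -1.3840815  112.        ]
collar W/S (array([597.81009327, -31.48104974,  90.11997716]), np.float64(0.636043196229863))
handle near/far [423.85323411 226.02042841  24.        ] [517.74163577 217.8629492   24.        ] lens [563.20945527 220.246208    16.        ]
disc approx [530.87411479  -1.2329042    8.        ]
```

Request:
{"method": "step_arm", "body": {
  "steps": [
    {"rot":[0,0,0],"delta_pos":[50,0,1],"gripper":1},
    {"rot":[0,0,0],"delta_pos":[50,0,0],"gripper":1},
    {"rot":[0,0,0],"delta_pos":[34,0,0],"gripper":1},
    {"rot":[0,0,0],"delta_pos":[0,0,0],"gripper":0},
    {"rot":[0,0,0],"delta_pos":[0,0,0],"gripper":0}
  ],
  "newtons": 45
}}

```text
time: 2.7
ee_pos: [530.2, -2.3, 120.7]
ee_rot: [176.7, 89.9, -9.3]
wrist_force: [0.4, -0.2, 1.6]
finger_gap: 51.6
```

Request:
{"method": "step_arm", "body": {
  "steps": [
    {"rot":[0,0,0],"delta_pos":[0,0,0],"gripper":0},
    {"rot":[0,0,0],"delta_pos":[0,0,0],"gripper":0},
    {"rot":[0,0,0],"delta_pos":[0,0,0],"gripper":0},
    {"rot":[0,0,0],"delta_pos":[0,0,0],"gripper":0},
    {"rot":[0,0,0],"delta_pos":[0,0,0],"gripper":0}
  ]
}}

```text
time: 3.32
ee_pos: [530.5, -2.2, 120.6]
ee_rot: [176.3, 89.8, -9.7]
wrist_force: [-0.1, 0.1, 5.5]
finger_gap: 11.3
```

Request:
{"method": "step_arm", "body": {
  "steps": [
    {"rot":[0,0,0],"delta_pos":[-10,0,0],"gripper":0},
    {"rot":[0,0,0],"delta_pos":[-20,0,0],"gripper":0},
    {"rot":[0,0,0],"delta_pos":[-25,0,0],"gripper":0},
    {"rot":[0,0,0],"delta_pos":[-25,0,0],"gripper":0},
    {"rot":[0,0,0],"delta_pos":[-26,0,0],"gripper":0}
  ]
}}

```text
time: 3.95
ee_pos: [528.8, -1.9, 226.2]
ee_rot: [4.0, 90.0, 178.1]
wrist_force: [-0.5, -0.1, -1.2]
finger_gap: 11.2
```

Run:
```python
from h import *
st=arm.read_state();R=Ro.from_euler('xyz',st['ee_rot'],degrees=True).as_matrix();print(st['time'],st['ee_pos'],st['wrist_force'],st['joints'][5]);print(R.round(3))
im=arm.read_camera('wrist');cv2.imwrite('pics/w2.png',im);sc=arm.read_camera('scene');cv2.imwrite('pics/s2.png',sc)
o=np.hstack([cv2.resize(im[60:300,130:390],(400,370)),cv2.resize(sc[130:290,190:360],(400,370))]);cv2.imwrite('pics/l2.png',o)
```

```text
3.95 [528.80432878  -1.91570215 226.19806048] [-0.50472195 -0.07096529 -1.23999508] 178.88484450782133
[[-0.001 -0.104 -0.995]
 [ 0.    -0.995  0.104]
 [-1.     0.     0.001]]
```

View pics/l2.png

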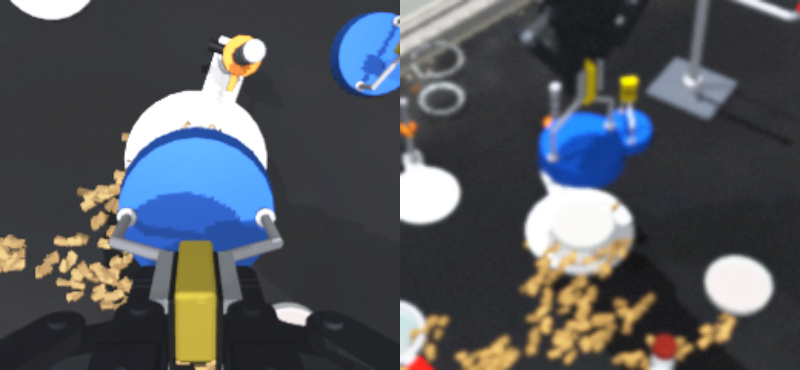

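Request:
{"method": "step_arm", "body": {
  "steps": [
    {"rot":[0,0,0],"delta_pos":[0,20,14],"gripper":0},
    {"rot":[0,0,0],"delta_pos":[0,45,20],"gripper":0},
    {"rot":[0,0,0],"delta_pos":[0,55,15],"gripper":0},
    {"rot":[0,0,0],"delta_pos":[0,55,13],"gripper":0},
    {"rot":[0,0,0],"delta_pos":[0,55,0],"gripper":0}
  ]
}}

```text
time: 4.68
ee_pos: [442.0, -225.1, 224.4]
ee_rot: [-31.7, 89.9, 142.3]
wrist_force: [1.6, -0.7, -0.4]
finger_gap: 11.6
```

Request:
{"method": "step_arm", "body": {
  "steps": [
    {"rot":[0,0,0],"delta_pos":[0,39,0],"gripper":0},
    {"rot":[0,0,0],"delta_pos":[0,20,0],"gripper":0},
    {"rot":[-0.11,0,0],"delta_pos":[0,0,0],"gripper":0},
    {"rot":[-0.11,0,0],"delta_pos":[0,0,0],"gripper":0},
    {"rot":[-0.106,0,0],"delta_pos":[0,0,0],"gripper":0}
  ]
}}

```text
time: 5.3
ee_pos: [437.4, -282.0, 224.6]
ee_rot: [-66.9, 89.9, 126.1]
wrist_force: [0.7, -0.1, -1.4]
finger_gap: 11.3
```

Run:
```python
from h import *
st=arm.read_state();R=Ro.from_euler('xyz',st['ee_rot'],degrees=True).as_matrix();print(st['time'],st['ee_pos'],st['joints'][5]);print(R.round(3))
im=arm.read_camera('wrist');cv2.imwrite('pics/w3.png',im);sc=arm.read_camera('scene');cv2.imwrite('pics/s3.png',sc)
COL['red']=((0,110,70),(7,255,255))
W=pose('wrist',st)
for b in blobs(im,'red',15)[0]: print(b, plane(W,b[0],180))
o=np.hstack([cv2.resize(im,(512,384)),cv2.resize(sc[90:250,270:400],(288,384))]);cv2.imwrite('pics/l3.png',o)
```

```text
5.3 [ 437.4163591  -281.96128037  224.550001  ] 127.23275667890404
[[-0.001  0.224 -0.975]
 [ 0.001 -0.975 -0.224]
 [-1.    -0.002  0.001]]
([258.9, 138.9], 271, [249, 130, 20, 19]) [ 486.42624723 -270.268922    180.        ]
```

View pics/l3.png

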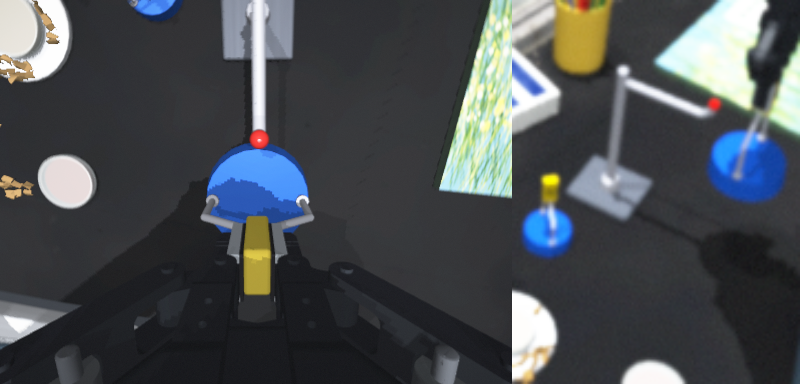

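Request:
{"method": "step_arm", "body": {
  "steps": [
    {"rot":[0,0,0],"delta_pos":[0,0,-12],"gripper":0},
    {"rot":[0,0,0],"delta_pos":[0,0,-25],"gripper":0},
    {"rot":[0,0,0],"delta_pos":[0,0,-25],"gripper":0},
    {"rot":[0,0,0],"delta_pos":[0,0,-18],"gripper":0},
    {"rot":[0,0,0],"delta_pos":[0,0,-10],"gripper":0}
  ]
}}

```text
time: 6.02
ee_pos: [526.8, -262.4, 224.9]
ee_rot: [-96.6, 90.0, 96.1]
wrist_force: [-0.1, -0.6, -0.2]
finger_gap: 11.6
```

Request:
{"method": "step_arm", "body": {
  "steps": [
    {"rot":[0,0,0],"delta_pos":[10,0,0],"gripper":0},
    {"rot":[0,0,0],"delta_pos":[8,0,0],"gripper":0},
    {"rot":[0,0,0],"delta_pos":[5,0,0],"gripper":0},
    {"rot":[0,0,0],"delta_pos":[3,0,0],"gripper":0},
    {"rot":[0,0,0],"delta_pos":[0,0,0],"gripper":0}
  ]
}}

```text
time: 6.65
ee_pos: [525.1, -263.3, 199.3]
ee_rot: [7.5, 90.0, -159.8]
wrist_force: [0.6, -0.1, -1.2]
finger_gap: 11.7
```

Request:
{"method": "step_arm", "body": {
  "steps": [
    {"rot":[0,0,0],"delta_pos":[1,0,0],"gripper":0},
    {"rot":[0,0,0],"delta_pos":[1,0,0],"gripper":0},
    {"rot":[0,0,0],"delta_pos":[0.5,0,0],"gripper":0},
    {"rot":[0,0,0],"delta_pos":[0,0,0],"gripper":0},
    {"rot":[0,0,0],"delta_pos":[0,0,0],"gripper":0}
  ]
}}

```text
time: 7.28
ee_pos: [525.5, -263.5, 198.6]
ee_rot: [117.9, 89.9, -49.4]
wrist_force: [-2.8, 1.6, 9.0]
finger_gap: 11.6
```

Run:
```python
from h import *
st=arm.read_state();print(st['ee_pos'],st['wrist_force'])
im=arm.read_camera('wrist');sc=arm.read_camera('scene')
o=np.hstack([cv2.resize(im[60:300,130:390],(400,370)),cv2.resize(sc[90:210,290:410],(400,370))]);cv2.imwrite('pics/l4.png',o)
```

```text
[ 525.49627517 -263.51310818  198.64877873] [-2.80575478  1.5866712   8.97579124]
```

View pics/l4.png

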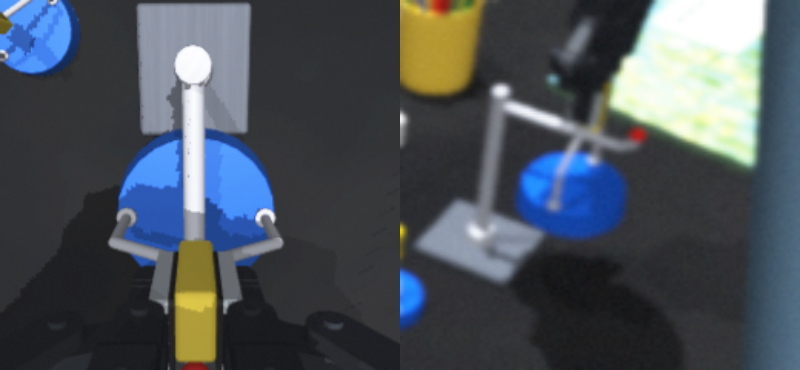

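The loop is on the arm: there is 9 N of contact and the cup is below the arm. Releasing.

Request:
{"method": "step_arm", "body": {
  "steps": [
    {"rot":[0,0,0],"delta_pos":[-1,0,0],"gripper":0.2},
    {"rot":[0,0,0],"delta_pos":[0,0,0],"gripper":0.5},
    {"rot":[0,0,0],"delta_pos":[0,0,0],"gripper":0.6},
    {"rot":[0,0,0],"delta_pos":[0,0,0],"gripper":0.6},
    {"rot":[0,0,0],"delta_pos":[0,0,0],"gripper":0.6}
  ]
}}

```text
time: 8.0
ee_pos: [525.4, -263.1, 197.6]
ee_rot: [-32.5, 90.0, 160.3]
wrist_force: [-0.1, 0.2, 0.8]
finger_gap: 51.3
```

Request:
{"method": "step_arm", "body": {
  "steps": [
    {"rot":[0,0,0],"delta_pos":[-10,0,0],"gripper":0.6},
    {"rot":[0,0,0],"delta_pos":[-20,0,0],"gripper":0.6},
    {"rot":[0,0,0],"delta_pos":[-30,0,0],"gripper":0.6},
    {"rot":[0,0,0],"delta_pos":[0,0,0],"gripper":0.6},
    {"rot":[0,0,0],"delta_pos":[0,0,0],"gripper":0.6}
  ]
}}

```text
time: 8.62
ee_pos: [525.4, -263.2, 257.6]
ee_rot: [117.0, 90.0, -50.3]
wrist_force: [-0.7, 0.0, -1.1]
finger_gap: 51.3
```

Run:
```python
from h import *
st=arm.read_state();print(st['ee_pos'],st['joints']);W=pose('wrist',st)
im=arm.read_camera('wrist');sc=arm.read_camera('scene');t=arm.read_camera('top');cv2.imwrite('pics/t5.png',t);cv2.imwrite('pics/s5.png',sc)
COL['yellow']=((20,90,70),(36,255,255))
bw=[b for b in blobs(im,'yellow',40)[0]];bs=[b for b in blobs(sc,'yellow',30)[0]];print(bw,bs)
R=Ro.from_euler('xyz',st['ee_rot'],degrees=True).as_matrix();print(R.round(3))
# dish: inside uncovered stage, white/beige circle in top; print hsv
print(cv2.cvtColor(t[205:235,245:276:3].copy(),cv2.COLOR_BGR2HSV)[::3,:,1:].tolist()[4])
a=cv2.resize(t[185:245,235:295],(400,400),interpolation=cv2.INTER_CUBIC)
b=cv2.resize(sc[90:210,290:410],(400,400));cv2.imwrite('pics/l5.png',np.hstack([a,b]))
```

```text
[ 525.39205134 -263.19055214  257.63281892] [-3.27906484e+01  2.30806696e+01  7.45116552e+00  7.43608502e+01
 -3.04694166e-03  1.34500077e+02]
[([146.6, 77.2], 263, [135, 67, 26, 20]), ([256.9, 213.3], 913, [247, 188, 21, 50])] [([301.4, 103.1], 758, [288, 76, 31, 45]), ([346.5, 123.5], 165, [340, 115, 13, 18]), ([286.8, 167.6], 100, [283, 162, 9, 13]), ([48.5, 197.0], 1116, [27, 181, 44, 34]), ([507.1, 226.2], 56, [503, 222, 9, 11]), ([502.4, 246.8], 74, [496, 241, 14, 12]), ([484.6, 250.5], 40, [481, 247, 8, 9]), ([475.6, 260.9], 87, [467, 253, 14, 15]), ([506.0, 260.4], 94, [499, 254, 13, 15]), ([486.1, 284.1], 515, [463, 269, 45, 29]), ([473.3, 297.5], 44, [468, 295, 11, 6]), ([271.9, 312.3], 30, [270, 309, 5, 9])]
[[ 0.     0.22  -0.975]
 [-0.    -0.975 -0.22 ]
 [-1.     0.    -0.   ]]
[[0, 247], [0, 247], [1, 247], [2, 247], [1, 247], [1, 247], [1, 247], [1, 247], [1, 247], [99, 233], [11, 234]]
```

View pics/l5.png

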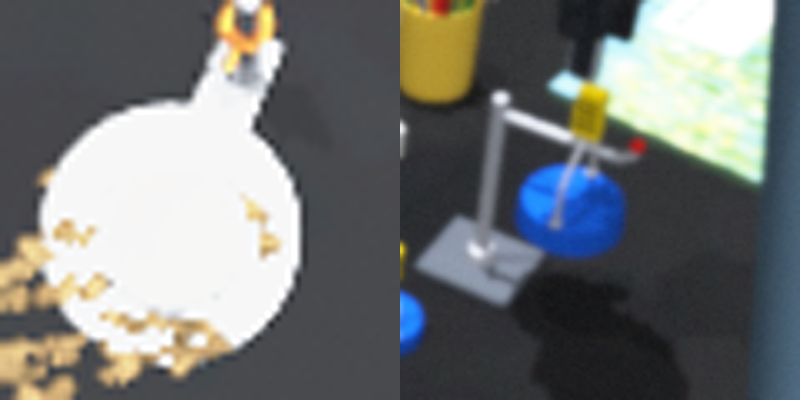

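The cover hangs by its loop, let go. The dish is near the disc centre. I'm travelling towards the loupe, with two wrist looks at the collar and dish on the way.

Request:
{"method": "step_arm", "body": {
  "steps": [
    {"rot":[0,0,0],"delta_pos":[0,-52,-1],"gripper":0.6},
    {"rot":[0,0,0],"delta_pos":[0,-52,-1],"gripper":0.6},
    {"rot":[0,0,0],"delta_pos":[0,-52,-1],"gripper":0.6},
    {"rot":[0,0,0],"delta_pos":[0,-51,0],"gripper":0.6},
    {"rot":[0,0,0],"delta_pos":[0,0,0],"gripper":0.6}
  ]
}}

```text
time: 9.4
ee_pos: [481.1, -57.7, 257.2]
ee_rot: [-37.2, 89.9, 155.8]
wrist_force: [-0.3, -1.0, 0.4]
finger_gap: 51.1
```

```bash
cat > look.py <<'E'
from h import *
import sys
n=sys.argv[1];st=arm.read_state();im=arm.read_camera('wrist');W=pose('wrist',st)
cv2.imwrite(f'pics/{n}.png',im);np.savez(f'{n}.npz',K=W[0],R=W[1],p=W[2]);print(st['ee_pos'],st['joints'][5])
E
python3 look.py vA
```

```text
[481.14891654 -57.72214086 257.20029983] 152.66617846999665
```

Request:
{"method": "step_arm", "body": {
  "steps": [
    {"rot":[0,0,0],"delta_pos":[0,-52,-12],"gripper":0.6},
    {"rot":[0,0,0],"delta_pos":[0,-52,-12],"gripper":0.6},
    {"rot":[0,0,0],"delta_pos":[0,-52,-12],"gripper":0.6},
    {"rot":[0,0,0],"delta_pos":[0,0,0],"gripper":0.6},
    {"rot":[0,0,0],"delta_pos":[0,0,0],"gripper":0.6}
  ]
}}

```text
time: 10.07
ee_pos: [484.1, 98.4, 257.4]
ee_rot: [54.9, 89.9, -112.5]
wrist_force: [-0.2, -0.3, 0.6]
finger_gap: 51.2
```

```bash
python3 look.py vB
python3 - <<'E'
from h import *
COL.update(orange=((5,110,90),(19,255,255)),red=((0,110,70),(7,255,255)))
for n in ('vA','vB'):
    im=cv2.imread(f'pics/{n}.png');print(n,'orange',blobs(im,'orange',25)[0],'red',blobs(im,'red',60)[0])
a,b=[cv2.imread(f'pics/{n}.png') for n in('vA','vB')]
cv2.imwrite('pics/ab.png',np.vstack([cv2.resize(a,(400,300)),cv2.resize(b,(400,300))]))
z=np.load('vA.npz');W=(z['K'],z['R'],z['p']);zb=np.load('vB.npz');V=(zb['K'],zb['R'],zb['p'])
ims=[]
for im,P in((a,W),(b,V)):
    for X in((598,-33,110),(530,-1,15)):
        u,v=proj(P,X).astype(int);print(u,v)
        r=45;u0,v0=max(0,u-r),max(0,v-r);print('origin',u0,v0);c=im[v0:v0+2*r,u0:u0+2*r];ims.append(cv2.resize(cv2.copyMakeBorder(c,0,90-c.shape[0],0,90-c.shape[1],cv2.BORDER_CONSTANT),(300,300),interpolation=cv2.INTER_CUBIC))
cv2.imwrite('pics/ab.png',np.vstack([np.hstack(ims[:2]),np.hstack(ims[2:])]))
E
```

```text
[484.06304988  98.4334986  257.35572319] 171.5073714334682
vA orange [([262.2, 47.8], 206, [252, 32, 25, 32]), ([58.9, 73.5], 384, [44, 58, 34, 33]), ([16.7, 76.9], 155, [7, 70, 20, 17]), ([187.3, 105.2], 104, [178, 100, 18, 12]), ([75.9, 126.3], 722, [48, 109, 54, 34]), ([162.0, 113.5], 106, [150, 108, 24, 11]), ([252.9, 117.9], 30, [249, 115, 8, 7]), ([169.2, 123.2], 126, [159, 118, 24, 10]), ([152.2, 129.4], 84, [147, 124, 13, 11]), ([188.4, 128.9], 27, [185, 125, 8, 8]), ([46.2, 133.1], 149, [36, 127, 26, 14]), ([253.7, 128.9], 29, [250, 127, 9, 5]), ([13.7, 136.4], 25, [10, 134, 7, 6]), ([137.7, 136.4], 26, [133, 134, 9, 7]), ([202.4, 141.1], 47, [197, 135, 12, 11]), ([168.5, 142.9], 229, [155, 136, 32, 14]), ([110.0, 146.1], 120, [102, 140, 18, 13]), ([214.2, 152.8], 237, [189, 145, 44, 15]), ([166.8, 158.0], 180, [152, 151, 29, 15]), ([147.0, 167.6], 291, [128, 153, 39, 31]), ([135.9, 175.5], 30, [133, 172, 9, 8]), ([147.6, 184.5], 130, [137, 177, 24, 13]), ([178.4, 180.9], 51, [174, 176, 8, 11]), ([92.1, 203.5], 280, [79, 188, 33, 32]), ([63.5, 193.6], 30, [59, 190, 9, 8]), (
[... 1779 characters left out ...]
], 27, [175, 219, 8, 6]), ([279.7, 221.6], 54, [274, 218, 15, 8]), ([298.0, 223.3], 111, [286, 219, 26, 8]), ([187.4, 228.6], 27, [185, 225, 7, 7]), ([265.7, 240.7], 230, [251, 225, 33, 28]), ([173.9, 234.6], 34, [170, 232, 11, 7]), ([286.2, 250.6], 70, [281, 245, 11, 12]), ([276.6, 256.8], 56, [270, 253, 16, 8]), ([299.6, 267.5], 31, [293, 265, 12, 6]), ([14.5, 316.3], 898, [0, 300, 44, 41]), ([89.2, 326.9], 128, [83, 317, 14, 21]), ([125.7, 357.3], 1360, [91, 327, 58, 57]), ([405.1, 377.8], 245, [387, 371, 37, 13])] red [([155.4, 150.1], 1181, [141, 114, 30, 73]), ([261.5, 272.7], 284, [253, 263, 18, 20])]
261 43
origin 216 0
221 113
origin 176 68
432 90
origin 387 45
343 144
origin 298 99
```

View pics/ab.png

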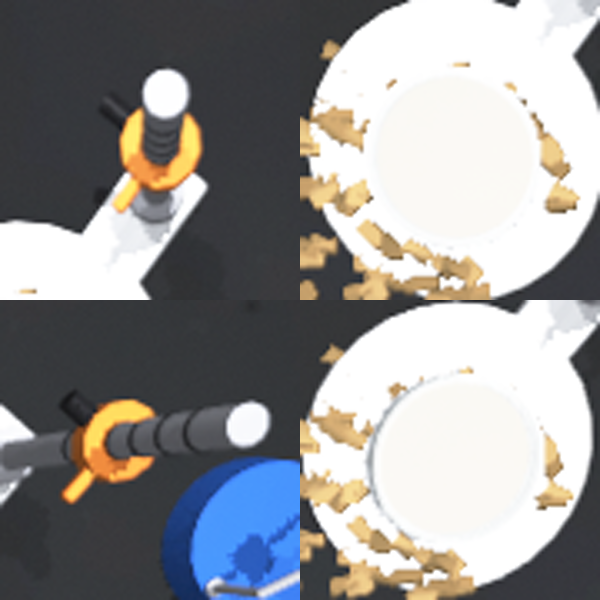

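Crops: the collar is centred at about (161,147) in view A and (118,440) in view B, the post top at (165,92) and (248,424), and the dish filling at (455,157) and (460,457). The dish is concentric with the disc.

Run:
```python
from h import *
L=lambda n:(lambda z:(z['K'],z['R'],z['p']))(np.load(n+'.npz'))
A,B,S,T=L('vA'),L('vB'),pose('scene'),pose('top')
print('collar',tri((A,(264.3,44.1)),(B,(422.4,87))),tri((A,(264.3,44.1)),(B,(422.4,87)),(S,(256,184.4))))
print('posttop',tri((A,(265.5,27.6)),(B,(461.4,82.2))))
print('dish',tri((A,(222.5,115.1)),(B,(346,146.1))),plane(A,(222.5,115.1),19),plane(B,(346,146.1),19))
# loupe from B: red handle axis
COL['red']=((0,110,70),(7,255,255))
im=cv2.imread('pics/vB.png');bl,l,m=blobs(im,'red',60)
i=l[150,155];ys,xs=np.nonzero(l==i);c=np.array([xs.mean(),ys.mean()])
r=cv2.minAreaRect(np.c_[xs,ys].astype(np.float32));print(r)
d=np.linalg.svd(np.c_[xs,ys]-c,full_matrices=False)[2][0]
p,q=plane(B,c-30*d,20),plane(B,c+30*d,20);e=p-q;print('handle mid',plane(B,c,20),'axis deg',np.degrees(np.arctan2(e[1],e[0])),p,q)
ia=cv2.imread('pics/vA.png');ba,la,_=blobs(ia,'red',60);j=la[118,30];ya,xa=np.nonzero(la==j)
print('handle tri',tri((A,(xa.mean(),ya.mean())),(B,c)), 'len ends z24',plane(B,c-38*d,24),plane(B,c+38*d,24))
```

```text
collar (array([602.85577055, -34.91708773,  87.61052989]), np.float64(0.05770702945313674)) (array([602.88847229, -35.77117931,  84.42046777]), np.float64(1.212916258411175))
posttop (array([602.7495199 , -34.44056549, 143.05288502]), np.float64(0.20453687072199828))
dish (array([529.38410746,  -2.61403054,  20.92036052]), np.float64(0.28681653942584995)) [529.00439512  -2.40086429  19.        ] [529.56689455  -3.24206638  19.        ]
((155.36537170410156, 150.67308044433594), (17.062103271484375, 72.5629653930664), 11.309932708740234)
handle mid [473.1284285  226.23479344  20.        ] axis deg -3.8463882664487716 [510.07810461 223.75054957  20.        ] [434.12120247 228.85737292  20.        ]
handle tri (array([472.39145816, 227.93019441,  14.41383512]), np.float64(0.43563227091232465)) len ends z24 [519.93350839 221.90305709  24.        ] [424.75035977 228.30252194  24.        ]
```

Request:
{"method": "step_arm", "body": {
  "steps": [
    {"rot":[-0.1784,0,0],"delta_pos":[0,0,0],"gripper":0.6},
    {"rot":[-0.1784,0,0],"delta_pos":[0,0,0],"gripper":0.6},
    {"rot":[-0.1784,0,0],"delta_pos":[0,0,0],"gripper":0.6},
    {"rot":[-0.1784,0,0],"delta_pos":[0,0,0],"gripper":0.6},
    {"rot":[-0.1784,0,0],"delta_pos":[0,0,0],"gripper":0.6}
  ]
}}

```text
time: 10.75
ee_pos: [484.0, 97.5, 257.7]
ee_rot: [19.2, 90.0, -96.9]
wrist_force: [0.5, -1.0, -0.2]
finger_gap: 51.0
```

Request:
{"method": "step_arm", "body": {
  "steps": [
    {"rot":[-0.1784,0,0],"delta_pos":[0,0,0],"gripper":0.6},
    {"rot":[-0.1784,0,0],"delta_pos":[0,0,0],"gripper":0.6},
    {"rot":[-0.1784,0,0],"delta_pos":[0,0,0],"gripper":0.6},
    {"rot":[-0.1784,0,0],"delta_pos":[0,0,0],"gripper":0.6},
    {"rot":[-0.1784,0,0],"delta_pos":[0,0,0],"gripper":0.6}
  ]
}}

```text
time: 11.38
ee_pos: [483.9, 97.5, 257.7]
ee_rot: [-32.8, 90.0, -97.7]
wrist_force: [0.9, -0.0, 0.1]
finger_gap: 51.4
```

Request:
{"method": "step_arm", "body": {
  "steps": [
    {"rot":[-0.1784,0,0],"delta_pos":[0,0,0],"gripper":0.6},
    {"rot":[-0.1784,0,0],"delta_pos":[0,0,0],"gripper":0.6},
    {"rot":[-0.1784,0,0],"delta_pos":[0,0,0],"gripper":0.6},
    {"rot":[-0.1784,0,0],"delta_pos":[0,0,0],"gripper":0.6},
    {"rot":[-0.1784,0,0],"delta_pos":[0,0,0],"gripper":0.6}
  ]
}}

```text
time: 12.0
ee_pos: [484.0, 97.5, 257.7]
ee_rot: [-82.3, 90.0, -96.2]
wrist_force: [0.3, -0.1, 0.5]
finger_gap: 51.3
```

Request:
{"method": "step_arm", "body": {
  "steps": [
    {"rot":[-0.1784,0,0],"delta_pos":[0,0,0],"gripper":0.6},
    {"rot":[0,0,0],"delta_pos":[0,42.5,-2.5],"gripper":0.6},
    {"rot":[0,0,0],"delta_pos":[0,42.5,-2.5],"gripper":0.6},
    {"rot":[0,0,0],"delta_pos":[0,42.5,-2.5],"gripper":0.6},
    {"rot":[0,0,0],"delta_pos":[0,0,0],"gripper":0.6}
  ]
}}

```text
time: 12.62
ee_pos: [485.1, 227.7, 257.5]
ee_rot: [6.1, 90.0, 2.4]
wrist_force: [-0.3, 0.2, -0.2]
finger_gap: 51.3
```

```bash
python3 look.py vC
python3 - <<'E'
from h import *
z=np.load('vC.npz');C=(z['K'],z['R'],z['p']);im=cv2.imread('pics/vC.png');st=arm.read_state()
print(Ro.from_euler('xyz',st['ee_rot'],degrees=True).as_matrix().round(3),st['joints'])
COL['red']=((0,110,70),(7,255,255));bl,l,m=blobs(im,'red',200);print(bl)
for b in bl:
    i=l==0
n=max(range(1,l.max()+1),key=lambda i:(l==i).sum());ys,xs=np.nonzero(l==n);c=np.array([xs.mean(),ys.mean()])
d=np.linalg.svd(np.c_[xs,ys]-c,full_matrices=False)[2][0];t=(np.c_[xs,ys]-c)@d
P=[plane(C,c+d*t.min(),24),plane(C,c+d*t.max(),24)];print(P);e=P[0]-P[1];print(np.degrees(np.arctan2(e[1],e[0])),plane(C,c,22))
cv2.imwrite('pics/vCb.png',im)
E
```

```text
[485.07320813 227.70458486 257.45278235] 22.05810011598017
[[-0.     0.066  0.998]
 [-0.001  0.998 -0.066]
 [-1.    -0.001 -0.   ]] [ 1.82652401e+01  1.69020378e+01 -1.45862925e+00  7.16583142e+01
 -4.14786933e-02  2.20371901e+01]
[([89.1, 58.2], 497, [76, 46, 27, 25]), ([254.8, 152.8], 955, [248, 118, 14, 72])]
[array([427.47690442, 230.37974915,  24.        ]), array([515.1567478 , 225.12145424,  24.        ])]
176.567994636546 [469.37406617 227.85342283  22.        ]
```

View pics/vC.png

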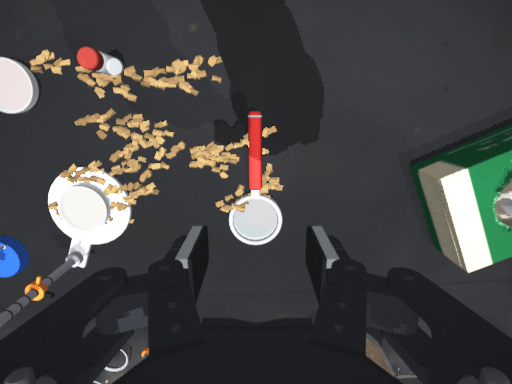

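Wrist view: the handle is vertical at column 255, rows 112–190, aligned with the jaws, with the lens at (255,218). Descending.

Request:
{"method": "step_arm", "body": {
  "steps": [
    {"rot":[0,0,0],"delta_pos":[55,0,0],"gripper":0.6},
    {"rot":[0,0,0],"delta_pos":[55,-0.5,1],"gripper":0.6},
    {"rot":[0,0,0],"delta_pos":[55,0,0],"gripper":0.6},
    {"rot":[0,0,0],"delta_pos":[45,0,0],"gripper":0.6},
    {"rot":[0,0,0],"delta_pos":[21,0,0],"gripper":0.6}
  ]
}}

```text
time: 13.3
ee_pos: [483.8, 223.5, 24.0]
ee_rot: [-148.7, 89.7, -152.7]
wrist_force: [0.3, 1.2, 1.1]
finger_gap: 51.4
```

Request:
{"method": "step_arm", "body": {
  "steps": [
    {"rot":[0,0,0],"delta_pos":[0,0,0],"gripper":0.6},
    {"rot":[0,0,0],"delta_pos":[0,0,0],"gripper":0},
    {"rot":[0,0,0],"delta_pos":[0,0,0],"gripper":0},
    {"rot":[0,0,0],"delta_pos":[0,0,0],"gripper":0},
    {"rot":[0,0,0],"delta_pos":[0,0,0],"gripper":0}
  ],
  "newtons": 70
}}

```text
time: 13.92
ee_pos: [487.0, 226.7, 28.6]
ee_rot: [3.3, 89.8, -0.5]
wrist_force: [0.4, -1.2, 6.0]
finger_gap: 14.1
```

Request:
{"method": "step_arm", "body": {
  "steps": [
    {"rot":[0,0,0],"delta_pos":[0,0,0],"gripper":0},
    {"rot":[0,0,0],"delta_pos":[0,0,0],"gripper":0},
    {"rot":[0,0,0],"delta_pos":[-5,0,0],"gripper":0},
    {"rot":[0,0,0],"delta_pos":[-10,0,0],"gripper":0},
    {"rot":[0,0,0],"delta_pos":[0,0,0],"gripper":0}
  ]
}}

```text
time: 14.55
ee_pos: [486.2, 227.0, 42.8]
ee_rot: [21.2, 89.9, 17.5]
wrist_force: [-0.5, -0.1, -1.5]
finger_gap: 14.3
```

```bash
python3 look.py vD
python3 - <<'E'
from h import *
st=arm.read_state();print(st['wrist_force'],st['ft_torque'],st['finger_gap'],Ro.from_euler('xyz',st['ee_rot'],degrees=True).as_matrix().round(3).tolist())
sc=arm.read_camera('scene');im=cv2.imread('pics/vD.png');cv2.imwrite('pics/sD.png',sc)
cv2.imwrite('pics/D.png',np.hstack([cv2.resize(im[90:384,80:432],(460,384)),cv2.resize(sc[220:350,150:265],(340,384),interpolation=cv2.INTER_CUBIC)]))
E
```

```text
[486.19915396 227.00998633  42.84777553] 21.990711620599733
[ 0.16282011 -0.35485654  1.13098   ] [0.00594302 0.0353972  0.00261365] 14.237736242362782 [[0.001, 0.065, 0.998], [0.0, 0.998, -0.065], [-1.0, 0.0, 0.001]]
```

View pics/D.png

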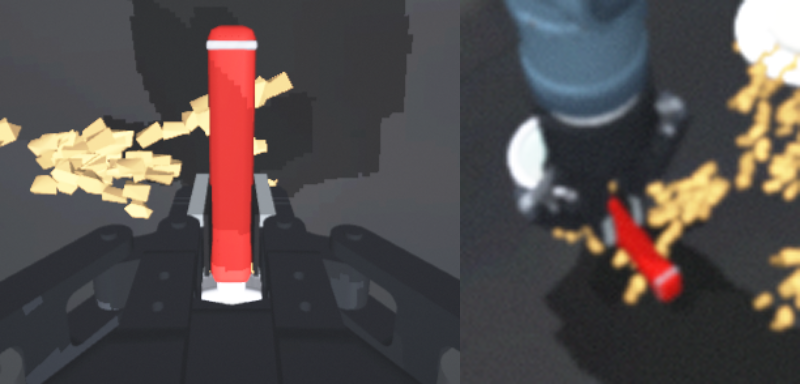

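The loupe is gripped and lifted (handle between the pads, clear of the bench). I have used all 12 views, so from here I check by numbers only.

Request:
{"method": "step_arm", "body": {
  "steps": [
    {"rot":[0,0,0],"delta_pos":[-15,0,0],"gripper":0},
    {"rot":[0,0,0],"delta_pos":[-20,0,0],"gripper":0},
    {"rot":[0,0,0],"delta_pos":[-17,0,0],"gripper":0},
    {"rot":[0,0,0],"delta_pos":[-10,0,0],"gripper":0},
    {"rot":[0,0,0],"delta_pos":[0,0,0],"gripper":0}
  ]
}}

```text
time: 15.28
ee_pos: [486.1, 226.9, 104.8]
ee_rot: [19.3, 89.9, 15.5]
wrist_force: [-0.5, -0.3, -0.8]
finger_gap: 14.4
```

```bash
cat > tail.py <<'E'
from h import *
# handle tail end and lens: wrist/scene/top
COL['red']=((0,110,70),(7,255,255))
st=arm.read_state();im=arm.read_camera('wrist');W=pose('wrist',st);S,T=pose('scene'),pose('top');sc=arm.read_camera('scene');t=arm.read_camera('top')
for n,i in(('wE',im),('sE',sc),('tE',t)): cv2.imwrite(f'pics/{n}.png',i)
print(st['ee_pos'],st['finger_gap'],st['joints'][5])
def big(i): 
    bl,l,m=blobs(i,'red',15);return bl,l
R=Ro.from_euler('xyz',st['ee_rot'],degrees=True).as_matrix();p=st['ee_pos']
bl,l=big(im);print('wrist',bl)
n=max(range(1,l.max()+1),key=lambda i:(l==i).sum());m=(l==n)
for v in np.linspace(np.nonzero(m.any(1))[0][0]+2,np.nonzero(m.any(1))[0][-1]-4,6).astype(int):
    x=np.nonzero(m[v])[0];w=x[-1]-x[0]+1;X=plane(W,((x[0]+x[-1])/2,v),p[2]+24-28.6)
    K,Rc,pc=W;dep=(Rc.T@(X-pc))[2];print(v,x[0],x[-1],'width at assumed plane',round(w*dep/K[0,0],1),X.round(1))
for nm,i in(('scene',sc),('top',t)): print(nm,big(i)[0])
for z in (86.5,): 
    L=p+R@np.array([18.6,0,78]);print('lens predicted',L,'scene px',proj(S,L),'top px',proj(T,L))
E
python3 tail.py
```

```text
[486.12301048 226.87813772 104.77109752] 14.425305553567867 21.99322353258118
wrist [([257.0, 115.1], 381, [239, 109, 37, 12]), ([256.7, 213.1], 5866, [239, 128, 37, 178])]
130 239 275 width at assumed plane 15.9 [426.9 232.3 100.2]
164 240 274 width at assumed plane 15.5 [441.7 231.3 100.2]
198 240 273 width at assumed plane 15.5 [457.4 230.1 100.2]
232 242 272 width at assumed plane 14.6 [474.1 229.2 100.2]
266 242 271 width at assumed plane 14.7 [492.1 227.8 100.2]
301 243 270 width at assumed plane 14.2 [511.9 226.5 100.2]
scene [([361.3, 132.8], 25, [358, 131, 7, 5]), ([208.9, 288.9], 333, [197, 270, 26, 36]), ([302.0, 278.9], 101, [297, 273, 11, 12])]
top [([412.2, 109.3], 103, [401, 95, 25, 29]), ([374.5, 226.5], 17, [372, 224, 5, 5]), ([171.2, 250.1], 123, [167, 241, 9, 18]), ([236.3, 284.1], 57, [232, 280, 9, 9])]
lens predicted [563.99089735 221.78917941  86.31426415] scene px [178.39201871 254.0472038 ] top px [174.54357803 205.58379128]
```

Run:
```python
from h import *
COL['red']=((0,110,70),(7,255,255))
S,T=pose('scene'),pose('top');st=arm.read_state();W=pose('wrist',st)
s=cv2.imread('pics/sE.png');t=cv2.imread('pics/tE.png')
def rim(im,u,v,r):
    g=cv2.inRange(cv2.cvtColor(im,cv2.COLOR_BGR2HSV),(0,0,120),(180,70,255));k,l,q,c=cv2.connectedComponentsWithStats(g)
    return [(c[i].round(1).tolist(),q[i].tolist()) for i in range(1,k) if q[i,4]>8 and abs(c[i][0]-u)<r and abs(c[i][1]-v)<r]
print('scene lens',rim(s,178,254,28));print('top lens',rim(t,174,206,25));print('scene band',rim(s,218,303,14));print('top band',rim(t,170,252,14))
# reference: widths in vC on the table
z=np.load('vC.npz');C=(z['K'],z['R'],z['p']);im=cv2.imread('pics/vC.png');bl,l,m=blobs(im,'red',200)
n=l[150,255];m=l==n
for v in (122,140,160,180,187):
    x=np.nonzero(m[v])[0];X=plane(C,(x.mean(),v),24);print(v,len(x),len(x)*(C[1].T@(X-C[2]))[2]/C[0][0,0])
bl,l,m=blobs(s,'red',100);print([b for b in bl if abs(b[0][0]-209)<10])
n=l[289,209];ys,xs=np.nonzero(l==n);j=np.argsort(ys);print(np.c_[xs,ys][j[-6:]].tolist(),np.c_[xs,ys][j[:4]].tolist())
```

```text
scene lens [([189.4, 239.1], [182, 238, 16, 3, 24]), ([167.8, 254.9], [162, 243, 12, 23, 215]), ([167.0, 269.2], [165, 267, 5, 6, 16]), ([181.1, 267.4], [177, 266, 9, 4, 31])]
top lens [([174.8, 207.3], [161, 194, 28, 31, 608])]
scene band []
top band []
122 14 16.736953113747006
140 13 15.795949487698536
160 13 16.088664727455548
180 13 16.392433430021118
187 12 15.232126046182374
[([208.9, 288.9], 333, [197, 270, 26, 36])]
[[220, 304], [221, 304], [217, 305], [218, 305], [219, 305], [220, 305]] [[198, 270], [199, 270], [198, 271], [199, 271]]
```

Run:
```python
from h import *
S,T=pose('scene'),pose('top');st=arm.read_state();W=pose('wrist',st)
R=Ro.from_euler('xyz',st['ee_rot'],degrees=True).as_matrix();p=st['ee_pos']
u=np.array([R[0,2],R[1,2],0]);v=np.array([-u[1],u[0],0]);k=np.array([0,0,1.])
for th in (-.2,-.1,0,.1,.2):   # + = lens down
    Q=Ro.from_rotvec(v*th).as_matrix()
    X=lambda a,b,c:p+Q@(u*a+v*b+k*c)   # a from grip, c relative TCP
    a=[proj(S,X(-64,b,-28.6)) for b in(-8,8)];ph=np.linspace(0,2*np.pi,73)
    rim=np.array([proj(S,X(78+36*np.cos(f),36*np.sin(f),c)) for f in ph for c in(-12.6,-28.6)])
    rt=np.array([proj(T,X(78+36*np.cos(f),36*np.sin(f),c)) for f in ph for c in(-12.6,-28.6)])
    print(th,'scene tail max row',max(x[1] for x in a).round(1),'rim scene left/top/bottom',rim[:,0].min().round(1),rim[:,1].min().round(1),rim[:,1].max().round(1),'| wrist tail top row',proj(W,X(-64,0,-4.6)).round(1),'| top rim x',rt[:,0].min().round(1),rt[:,0].max().round(1),'y',rt[:,1].min().round(1),rt[:,1].max().round(1),'tail w px',(290*16/(W[1].T@(X(-64,0,-4.6)-W[2]))[2]).round(1),'front w',(290*16/(W[1].T@(X(26,0,-4.6)-W[2]))[2]).round(1))
```

```text
-0.2 scene tail max row 307.9 rim scene left/top/bottom 159.4 232.9 267.9 | wrist tail top row [253.8 123. ] | top rim x 159.2 188.0 y 190.6 218.4 tail w px 34.1 front w 32.7
-0.1 scene tail max row 307.8 rim scene left/top/bottom 160.2 235.9 270.0 | wrist tail top row [253.6 120.4] | top rim x 160.0 188.6 y 191.3 218.9 tail w px 35.8 front w 32.1
0 scene tail max row 307.3 rim scene left/top/bottom 161.1 239.2 272.2 | wrist tail top row [253.4 119. ] | top rim x 160.7 189.1 y 192.4 220.1 tail w px 37.7 front w 31.6
0.1 scene tail max row 306.6 rim scene left/top/bottom 162.3 242.6 274.5 | wrist tail top row [253.3 119.2] | top rim x 161.4 189.6 y 193.9 221.5 tail w px 39.7 front w 31.1
0.2 scene tail max row 305.6 rim scene left/top/bottom 163.7 246.2 277.0 | wrist tail top row [253.1 121.1] | top rim x 162.1 190.1 y 195.7 222.9 tail w px 41.8 front w 30.6
```

The checks say the loupe is level: the scene rim top is at row 238 against 239 predicted for level, and the tail width is 37 px against 37.7. The lens sits about 74 mm ahead of the TCP. Moving over the dish.

Request:
{"method": "step_arm", "body": {
  "steps": [
    {"rot":[0,0,0],"delta_pos":[-1,-15,-4],"gripper":0},
    {"rot":[0,0,0],"delta_pos":[0,-35,-4],"gripper":0},
    {"rot":[0,0,0],"delta_pos":[0,-45,-4],"gripper":0},
    {"rot":[0,0,0],"delta_pos":[0,-45,-4],"gripper":0},
    {"rot":[0,0,0],"delta_pos":[0,-40,0],"gripper":0}
  ]
}}

```text
time: 16.05
ee_pos: [455.9, 46.0, 104.3]
ee_rot: [-157.4, 89.9, -161.1]
wrist_force: [0.5, -0.2, -1.5]
finger_gap: 14.4
```

Request:
{"method": "step_arm", "body": {
  "steps": [
    {"rot":[0,0,0],"delta_pos":[0,-30,0],"gripper":0},
    {"rot":[0,0,0],"delta_pos":[0,-16,0],"gripper":0},
    {"rot":[0,0,0],"delta_pos":[0,0,0],"gripper":0},
    {"rot":[0,0,0],"delta_pos":[0,0,0],"gripper":0},
    {"rot":[0,0,0],"delta_pos":[0,0,0],"gripper":0}
  ]
}}

```text
time: 16.68
ee_pos: [454.7, 3.0, 104.7]
ee_rot: [121.7, 90.0, 118.0]
wrist_force: [0.7, -0.1, -0.4]
finger_gap: 14.7
```

Run:
```python
from h import *
COL.update(red=((0,110,70),(7,255,255)),yellow=((20,90,70),(36,255,255)),orange=((5,110,90),(19,255,255)))
st=arm.read_state();im=arm.read_camera('wrist');W=pose('wrist',st);S,T=pose('scene'),pose('top');s=arm.read_camera('scene');t=arm.read_camera('top')
for n,i in(('wF',im),('sF',s),('tF',t)): cv2.imwrite(f'pics/{n}.png',i)
R=Ro.from_euler('xyz',st['ee_rot'],degrees=True).as_matrix();p=st['ee_pos'];print(st['time'],p,st['wrist_force'],st['finger_gap'],R.round(3).tolist())
L=p+R@[18.6,0,74];print('lens',L,'top px',proj(T,L),'scene px',proj(S,L))
print('wrist tail',[b for b in blobs(im,'red',200)[0]])
print('cover tab scene',[b for b in blobs(s,'yellow',60)[0] if 320<b[0][0]<380],'collar',[b for b in blobs(s,'orange',15)[0] if 235<b[0][0]<275 and 170<b[0][1]<200],[b for b in blobs(t,'orange',10)[0] if 262<b[0][0]<280])
def wh(i,lo,u,v,r):
    m=cv2.inRange(cv2.cvtColor(i,cv2.COLOR_BGR2HSV),(0,0,lo),(180,70,255));k,l,q,c=cv2.connectedComponentsWithStats(m)
    return [(c[j].round(1).tolist(),q[j].tolist()) for j in range(1,k) if q[j,4]>20 and np.hypot(*(c[j]-[u,v]))<r]
for nm,i,P in(('scene',s,S),('top',t,T)):
    u,v=proj(P,L);print(nm,wh(i,120,u,v,25))
    print(i[int(v),int(u)-22:int(u)+23,1].tolist(),i[int(v)-22:int(v)+23,int(u),1].tolist())
```

```text
16.675 [454.66733696   3.03652619 104.72483071] [ 0.71808777 -0.10485512 -0.42194923] 14.713005255846204 [[-0.0, 0.064, 0.998], [0.0, 0.998, -0.064], [-1.0, 0.0, -0.0]]
lens [528.51494389  -1.67961412  86.11706427] top px [259.35421685 216.67685411] scene px [266.9586376  207.79189359]
wrist tail [([358.1, 42.5], 1696, [335, 19, 47, 48]), ([256.8, 115.1], 380, [239, 109, 37, 12]), ([256.6, 212.7], 5861, [239, 128, 37, 178])]
cover tab scene [([346.5, 123.5], 166, [340, 115, 13, 18])] collar [([255.9, 184.4], 87, [250, 180, 12, 11])] [([271.1, 189.2], 35, [267, 185, 10, 10])]
scene [([262.4, 222.3], [243, 192, 47, 58, 1450])]
[46, 46, 46, 49, 45, 65, 128, 207, 241, 244, 240, 243, 247, 249, 250, 251, 251, 250, 244, 237, 231, 232, 231, 229, 230, 230, 229, 218, 192, 158, 126, 108, 101, 84, 60, 41, 32, 31, 29, 29, 30, 29, 26, 31, 26] [47, 44, 46, 43, 44, 45, 47, 44, 52, 108, 189, 230, 226, 232, 243, 244, 239, 234, 233, 233, 231, 231, 231, 221, 187, 140, 104, 97, 132, 196, 240, 250, 251, 239, 189, 151, 173, 224, 244, 250, 250, 250, 250, 250, 250]
top [([270.0, 196.6], [262, 191, 16, 11, 92]), ([251.6, 224.5], [233, 216, 38, 18, 488])]
[196, 196, 196, 196, 195, 195, 194, 193, 193, 194, 193, 193, 192, 192, 192, 191, 191, 191, 190, 189, 189, 189, 189, 189, 189, 188, 188, 187, 187, 187, 187, 187, 187, 186, 180, 145, 126, 182, 181, 180, 180, 180, 180, 180, 181] [61, 60, 59, 60, 61, 88, 121, 132, 142, 149, 155, 159, 164, 168, 171, 173, 177, 179, 181, 183, 185, 188, 189, 192, 194, 198, 200, 202, 205, 210, 213, 214, 214, 214, 214, 213, 210, 206, 197, 188, 188, 188, 189, 190, 189]
```

Run:
```python
from h import *
S=pose('scene');st=arm.read_state();p=st['ee_pos']
R=Ro.from_euler('xyz',st['ee_rot'],degrees=True).as_matrix()
s=cv2.imread('pics/sF.png')
ph=np.linspace(0,2*np.pi,181)
for th in(-.1,0,.1):
    Q=Ro.from_rotvec(R[:,1]*th).as_matrix()
    r=np.array([proj(S,p+Q@R@[c,36*np.sin(f),74+36*np.cos(f)]) for f in ph for c in(12.6,28.6)])
    h=cv2.convexHull(r.astype(np.float32));x=h[:,0,0];y=h[:,0,1]
    print(th,'left',x.min(),'top',y.min(),'at x',x[y.argmin()])
g=s[:,:,1].astype(int)
for v in (200,204,208,212): print(v,g[v,240:262].tolist())
for u in (258,262,266,270): print(u,g[185:202,u].tolist())
```

```text
-0.1 left 250.69188 top 191.23227 at x 265.69064
0 left 251.31061 top 194.41377 at x 266.91336
0.1 left 251.83955 top 197.72112 at x 268.40326
200 [48, 48, 46, 47, 47, 46, 46, 45, 47, 47, 49, 57, 96, 151, 205, 234, 234, 227, 227, 233, 237, 240]
204 [48, 45, 47, 45, 44, 45, 47, 50, 76, 175, 246, 253, 252, 246, 234, 232, 243, 246, 248, 249, 248, 241]
208 [47, 45, 44, 46, 47, 48, 41, 48, 49, 49, 86, 172, 235, 245, 244, 247, 250, 251, 252, 252, 253, 253]
212 [44, 45, 47, 48, 44, 45, 47, 46, 43, 42, 46, 77, 143, 214, 243, 251, 254, 254, 255, 254, 255, 255]
258 [108, 115, 146, 159, 125, 78, 64, 69, 66, 69, 80, 129, 203, 234, 230, 227, 234]
262 [49, 46, 47, 48, 46, 45, 47, 50, 47, 77, 173, 235, 234, 221, 233, 243, 240]
266 [47, 44, 46, 43, 44, 45, 47, 44, 52, 108, 189, 230, 226, 232, 243, 244, 239]
270 [41, 45, 47, 47, 46, 41, 46, 45, 55, 96, 188, 235, 232, 228, 241, 245, 239]
```

The rim edges match (left 250.7 and top 194.5 seen, 251.3 and 194.4 predicted for level). I'll hold still a moment and hand in.

Request:
{"method": "step_arm", "body": {
  "steps": [
    {"rot":[0,0,0],"delta_pos":[0,0,0],"gripper":0},
    {"rot":[0,0,0],"delta_pos":[0,0,0],"gripper":0},
    {"rot":[0,0,0],"delta_pos":[0,0,0],"gripper":0},
    {"rot":[0,0,0],"delta_pos":[0,0,0],"gripper":0},
    {"rot":[0,0,0],"delta_pos":[0,0,0],"gripper":0}
  ]
}}

```text
time: 17.45
ee_pos: [454.7, 2.1, 104.8]
ee_rot: [-84.4, 90.0, -88.2]
wrist_force: [-0.6, 0.3, -0.3]
finger_gap: 14.6
```

```bash
python3 -c "
from cell import arm
s=arm.read_state();print(s['time'],s['ee_pos'],s['qd'].round(2),s['finger_gap']);print(arm.sign_off())"
```

```text
17.45 [454.65016901   2.11140395 104.78071485] [ 0.07  0.06  0.14 -0.11 -0.    0.04] 14.634434128373037
the job is handed in; nothing more can be done
None
```

The blue cover hangs by its loop on the stand's hook. The reading lens is held level and still over the uncovered dish, and I handed the job in at about 17.5 s; no verdict was reported.

**Last checks:**
- **Cover:** its tab had not moved in the scene picture after I let go.
- **Lens position:** about (528.5, -2, 86) mm, against the dish centre at (529.3, -2.7) mm. The height limit is 8 mm from the collar.
- **Lens level:** its rim edges in the scene camera matched the level prediction within 1 pixel.
- **Collar and grip:** the collar was unmoved in both fixed cameras, and the handle had not slipped in the fingers.

**Checks that disagreed or were limited:**
- **Collar height:** four readings gave 84.4, 85.7, 87.6 and 90.1 mm. I held the lens at about 86 mm.
- **Grip width:** the fingers read 14.5 mm on the 16 mm handle.
- **Lens reach:** the lens sits about 74 mm ahead of the tool instead of the 78 mm in the text. I corrected for this when centring it.
- **Final pose:** the arm hid the lens from the top camera there, so I checked it from the scene camera only. I did not re-measure the dish, vial, pink dish or beaker at the end.

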